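# Push the drip tray home between the guide posts of the filling stand

## Robot

A 6-joint arm with a two-finger parallel gripper is mounted at the origin on the work surface. World frame = base frame: x ahead of the robot, y to its left, z up, the work surface at z = 0. Lengths are in m, angles in rad, forces in N, time in s.
With the tool pointing down it reaches from about 0.35 to 0.975 m from the base axis. Payload 4.9 kg.
Tool frame: the origin (TCP) lies midway between the tips of the shut fingers; the grasp point (between the pads) lies 19 mm behind it; z points along the fingers, y is the direction in which the jaws open and shut (so a half turn about z gives the same grasp; the last joint's range is limited). The gripper opens to 85 mm and grips with 20 to 120 N. Pads are 22 mm wide; open, the fingers measure 114 mm over their backs; the gripper's body (76 mm by 85 mm) begins 54 mm behind the grasp point. The pads swing forward as they close: fully open they stand 13 mm farther back than shut.
Start: joints at [-1.436, 0.053, 1.613, -0, 1.476, -0.119], TCP at [0.157, -0.605, 0.231] pointing down, gripper open.
Joint ranges: [-3.01, 3.01], [-1.01, 2.22], [0.06, 2.58], [-1.02, 4.17], [0.09, 2.62], [-3.14, 3.14]. Speed limits (rad/s): [2.57, 2.57, 3.14, 3.14, 3.14, 3.14].

## Interface

Orientations are given as [roll, pitch, yaw] about the fixed x, y, z axes, in that order (R = Rz(yaw) Ry(pitch) Rx(roll)).
In Python, from cell import manip gives the robot as it stands.
- The arm moves only by the shell command python3 -m creep 'ROWS' [OPENING] [FORCE]. ROWS is JSON, a list of rows, each a list of 2 entries, a list of its own where there are three numbers: the shift along the tool's x, y, z in m, then the turn about the tool's z in rad. In form: [[[tx, ty, tz], twist], ...]. A call has 1 to 5 rows; each row shifts and turns the commanded pose from where the row before left it, along the tool's axes as they then stand; what a row does not reach is not made up. A row lasts 1/12 s, in which the tool goes at most 41.7 mm and 7.16 degrees, less where a joint would pass 70% of its speed; a pose out of reach is approached as far as the arm can. A call is refused whole if a number of a shift passes 0.0417 or a number of a turn 0.125, either way. A call with a gripper value outside its range is refused whole. OPENING is the finger opening in m, from 0 to 0.0854, set as the call begins (- or left out, the last holds). The fingers move at their own pace and stop on an object; FORCE is the grip in N (left out, the last holds). Time passes only in rows, so rows that do not move let the fingers close. It gives the time, the measured TCP pose, the force and the opening at its end, in the units of the state.
- manip.read_state(): the state, without advancing time (a new reading comes with each control period).
- manip.camera(name): name is "side" or "top"; returns the picture (420x560x3 uint8, red, green, blue); there is no depth.
- manip.calibration(name): a dict with "K" (3x3 intrinsics, pixels), "k1" (the pictures are not rectified: a ray, as slopes to the right and down, at radius r is drawn at 1 + k1 r^2 times it, then the intrinsics apply), "view" (4x4, takes a point from world to camera coordinates). Camera axes: x right, y up, looking along -z (the intrinsics and any distortion apply to the point x, -y, -z); pixel columns grow to the right and rows downward; lengths in m; the calibration is good to about 2 mm. A picture is of the moment at which its call begins. calibration takes no time and is no camera call.
- manip.sign_off(): hands the job in, once; it reports no verdict.
The state is a dict: "clock": time; "q": joint angles; "joint_vel": joint speeds; "joint_efforts": joint torques, N m; "ee_pos": TCP position; "orientation": TCP orientation; "wrist_force": force on the tool from outside, world axes, zero at the start; "moment": the same for the moment, N m; "grip_width": finger opening in m.
Only numpy, scipy, OpenCV 4.12 (cv2) and the standard library are available. Lean on these libraries where they do the work, as an engineer would, in place of code of your own. Each camera call takes 0.05 s, during which the arm holds its last target. There are 200 camera calls.

## Task

Push the blue drip tray along the bench, through the narrow gap between the two brass guide posts of the filling stand, until it sits fully home and square against the column under the spout, all of it past the posts. Push it flat along the bench without lifting or tipping it. Leave the brass coupling, the amber jar and the regulator where they stand, and finish with the robot clear of everything.

Things in the scene. Friction and masses are not known exactly. Their poses are not given: they have to be found in the camera images.
- tray: Loose drip tray lying flat: solid blue slab with a grey bar grille on top, 90 mm wide (its x) by 130 mm long (its y) by 29 mm high, upright sides, 0.3 to 0.65 kg. Too wide to grip. Origin at the centre of its underside. Its two ends are alike, it starts before the gap (on the stand's -y side), askew and off the middle line.
- stand: Filling stand, fixed to the bench. Origin on the bench midway between its two posts; its +y axis is the push direction, through the gap to the column (roughly world +y). Upright brass posts, 36 mm in diameter, 49 mm high, with axes at x = +-67.5 mm, y = 0: the gap is 99 mm, 4.5 mm free on each side of the tray. Flat 3 mm strips, 20 mm wide, run on the bench from the posts to the column.
- stop (a point): Foot of the grey column's front face, which stops the tray, at x = 0, y = 155 mm in the stand's frame. The column is 160 mm wide, 60 mm deep (on in +y) and 200 mm high. A brass spout overhangs from it towards the posts: a vertical nozzle 22 mm in diameter, its axis 30 mm in front of the face, its lower end 115 mm above the bench.
- home (a point): Where the tray's origin is when it is fully home: on the bench, x = 0, y = 90 mm in the stand's frame (axes as the stand's). The tray's long sides then lie along the stand's y axis, its front end touches the column and its rear end is at y = 25 mm, 7 mm past the backs of the posts.
- coupling: Bystander: loose brass pipe coupling standing upright, 40 mm in diameter, 50 mm high, waisted. Origin at the centre of its underside.
- sample: Bystander: loose amber sample jar with white cap, 44 mm in diameter, 75 mm high. Origin at the centre of its underside.
- regulator: Bystander: loose small pressure regulator, steel body 42 mm in diameter with two brass ports (62 mm across them) and a black knob on top, 60 mm high. Origin at the centre of its underside. The three bystanders stand beside the posts and the column, at least 135 mm from the stand's y axis, and may swap places.
Not all that is in view belongs to the job. Of the things like the tray, leave any that is red; of the rest the smaller one is meant.

How it is judged:
By the outcome, as a careful person would: the job done as asked, in the order asked, and still so for the second after the job is handed in, with the robot touching nothing.
It also fails if it takes over 72 s, if anything falls off the work surface, if the arm or the gripper's body presses on something with over 40 N, if the wrist force passes 120 N, or if a joint passes its speed limit or range.

## Working session

There is one attempt and no reset: what is moved stays moved. The work goes in short steps, Python scripts to look and compute and a shell command to move; the robot and the scene stay as the last step left them, time stands still between calls to the robot, and variables do not carry over. Pictures are saved under pics/ and viewed, about 8 in all and at most 12, crops included, and the job is handed in when it is done.

```bash
mkdir -p pics; ls
cat > h.py <<'E'
import numpy as np, cv2
from cell import manip
def pix2w(name,uv,z):
    c=manip.calibration(name);K=np.array(c["K"]);V=np.array(c["view"]);k=c["k1"]
    out=[]
    for u,v in uv:
        d=np.array([(u-K[0,2])/K[0,0],(v-K[1,2])/K[1,1]]);s=d.copy()
        for _ in range(30): s=d/(1+k*(s@s))
        R=V[:3,:3];o=-R.T@V[:3,3];r=R.T@np.array([s[0],-s[1],-1])
        out.append((o+r*(z-o[2])/r[2])[:2])
    return np.array(out)
def w2pix(name,P):
    c=manip.calibration(name);K=np.array(c["K"]);V=np.array(c["view"]);k=c["k1"]
    P=np.atleast_2d(P);C=P@V[:3,:3].T+V[:3,3];s=np.c_[C[:,0],-C[:,1]]/-C[:,2:3]
    s=s*(1+k*(s**2).sum(1,keepdims=True));return s*[K[0,0],K[1,1]]+[K[0,2],K[1,2]]
def snap(name,f,crop=None,sc=1):
    im=manip.camera(name)[:,:,::-1]
    if crop: x0,y0,x1,y1=crop;im=im[y0:y1,x0:x1]
    cv2.imwrite("pics/"+f,cv2.resize(im,None,fx=sc,fy=sc,interpolation=cv2.INTER_CUBIC))
E
python3 - <<'E'
from h import *
a=manip.camera("top");b=manip.camera("side")
cv2.imwrite("pics/top0.png",a[:,:,::-1]);cv2.imwrite("pics/side0.png",b[:,:,::-1])
print(manip.read_state());print(manip.calibration("top"),manip.calibration("side"))
E
```

```text
pics
{'clock': 0.1, 'q': array([-1.43599733e+00,  5.32717647e-02,  1.61416257e+00,  1.61040493e-05,
        1.47597748e+00, -1.18997137e-01]), 'joint_vel': array([ 0.00125051, -0.00128168, -0.00284299,  0.00224966,  0.00125115,
        0.00012026]), 'joint_efforts': array([-3.25058090e-05, -3.94903135e+01, -3.71362281e+01, -9.03575506e-05,
        3.91333466e-03, -1.38245281e-05]), 'ee_pos': array([ 0.15685602, -0.60441934,  0.23019426]), 'orientation': array([-3.13978826e+00, -2.31880091e-04,  2.53794384e-01]), 'wrist_force': array([ 0.31668294, -0.72443493, -0.03274203]), 'moment': array([ 0.04013285, -0.03887358,  0.03582965]), 'grip_width': 0.08526753333865464}
{'K': array([[380.19836879,   0.        , 277.93323062],
       [  0.        , 380.19836879, 212.69206449],
       [  0.        ,   0.        ,   1.        ]]), 'k1': -0.038430683360443134, 'view': array([[ 0.02713872, -0.99947287, -0.01781757, -0.024168  ],
       [ 0.99384478,  0.0250622 ,  0.10790939, -0.58097573],
       [-0.10740596, -0.02063643,  0.99400106, -0.81030182],
       [ 0.        ,  0.        ,  0.        ,  1.        ]])} {'K': array([[480.88156171,   0.        , 280.59801744],
       [  0.        , 480.88156171, 204.35446742],
       [  0.        ,   0.        ,   1.        ]]), 'k1': -0.1748975128758159, 'view': array([[-0.95301462,  0.30291869, -0.00184696,  0.55857997],
       [-0.24188517, -0.75729795,  0.60662292,  0.09756891],
       [ 0.18235872,  0.57856726,  0.79498756, -1.20861816],
       [ 0.        ,  0.        ,  0.        ,  1.        ]])}
```

View pics/top0.png

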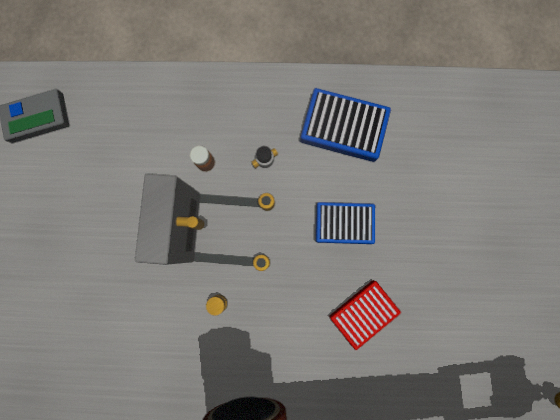

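View pics/side0.png

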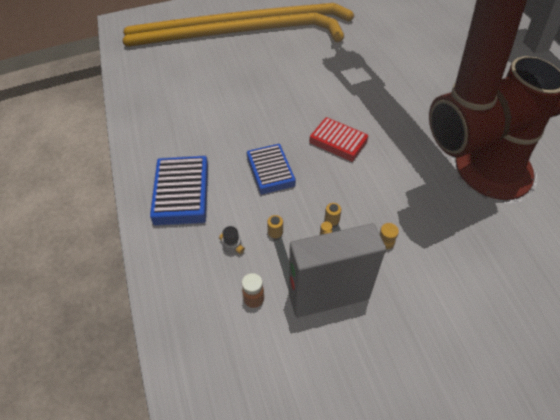

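Top view: large blue tray at (345,125), small blue tray at (346,223) and red tray at (365,315). Red is to be left and the smaller of the rest is meant, so I choose (346,223). The posts are at (266,201) and (261,262), the column face is at about x=197, and the regulator (264,156), jar (201,157) and coupling (216,305) are off to the side. One close crop will check the choice and give the edges.

Run:
```python
from h import *
snap("top","crop1.png",(180,170,390,290),3.8)
```

```text
(no output)
```

View pics/crop1.png

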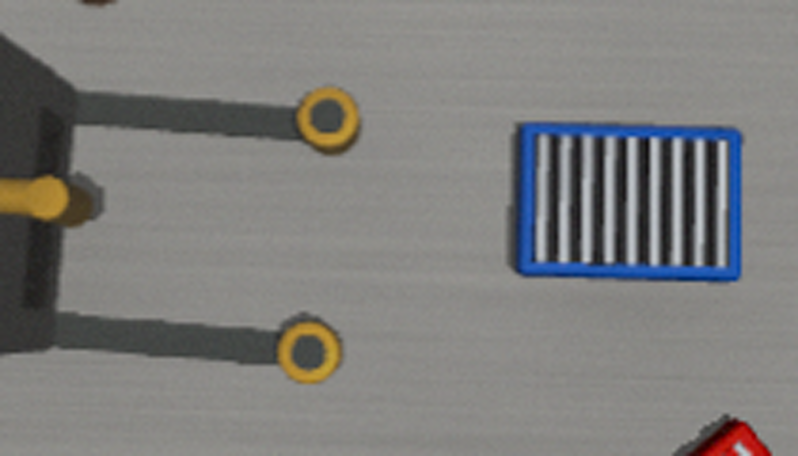

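The crop confirms an all-blue tray, with corners in the crop at (522,124), (742,130), (738,281) and (516,273). The post tops are at (329,118) and (309,351), and the strips meet the column at (77,108) and (55,330).

```bash
cat >> h.py <<'E'
def c2p(L,o=(180,170),s=3.8): return (np.array(L,float)+.5)/s-.5+o
def stand():
    p=pix2w("top",c2p([[329,118],[309,351]]),.049)
    f=pix2w("top",c2p([[77,108],[55,330]]),.003)
    return p,f
def rect(name="top",z=.029,roi=(0,0,560,420)):
    im=manip.camera(name);hsv=cv2.cvtColor(im,cv2.COLOR_RGB2HSV)
    m=cv2.inRange(hsv,(105,120,60),(130,255,255));M=np.zeros_like(m);x0,y0,x1,y1=roi;M[y0:y1,x0:x1]=m[y0:y1,x0:x1]
    c=max(cv2.findContours(M,cv2.RETR_EXTERNAL,cv2.CHAIN_APPROX_NONE)[0],key=cv2.contourArea)[:,0]
    w=pix2w(name,c,z);r=cv2.minAreaRect((w*1000).astype(np.float32));return r,cv2.boxPoints(r)/1000
S0=np.array([0,0]);
E
python3 - <<'E'
from h import *
p,f=stand();print("posts",p,np.linalg.norm(p[0]-p[1]),"mid",p.mean(0));d=p[0]-p[1];print("stand yaw from posts deg",np.degrees(np.arctan2(d[1],d[0])))
print("face",f,"mid",f.mean(0));d=f[0]-f[1];print(np.degrees(np.arctan2(d[1],d[0])),np.linalg.norm(d))
v=f.mean(0)-p.mean(0);print("axis yaw",np.degrees(np.arctan2(-v[0],v[1])),np.linalg.norm(v))
t=pix2w("top",c2p([[522,124],[742,130],[738,281],[516,273]]),.029);print("tray",t,t.mean(0))
for i in range(4):
  e=t[(i+1)%4]-t[i];print(np.linalg.norm(e),np.degrees(np.arctan2(e[1],e[0])))
print(rect(roi=(300,190,390,260)))
E
```

```text
posts [[0.60510868 0.01688866]
 [0.47249759 0.02413578]] 0.13280896465451258 mid [0.53880314 0.02051222]
stand yaw from posts deg -3.1280691509694285
face [[0.61391861 0.17280841]
 [0.47954233 0.1795176 ]] mid [0.54673047 0.17616301]
-2.8583105263470783 0.1345436631666245
axis yaw -2.9155677743525796 0.15585252586613374
tray [[ 0.60714778 -0.09509395]
 [ 0.60683616 -0.22362329]
 [ 0.51876085 -0.22133283]
 [ 0.52009943 -0.09304068]] [ 0.56321105 -0.15827269]
0.12852971737561406 -90.13891473660235
0.08810508261246908 178.51032041609284
0.1282991355185732 89.40220639749566
0.08707255984225641 -1.3512252123937871
(((563.3162231445312, -157.5965118408203), (128.3380889892578, 89.16899871826172), 89.87283325195312), array([[ 0.51858944, -0.22166644],
       [ 0.6077582 , -0.22186434],
       [ 0.608043  , -0.09352658],
       [ 0.5188742 , -0.09332868]], dtype=float32))
```

```bash
cat >> h.py <<'E'
SO=np.array([.539,.0205]);SY=np.radians(-2.95);RS=np.array([[np.cos(SY),-np.sin(SY)],[np.sin(SY),np.cos(SY)]])
def toS(p): return (np.atleast_2d(p)-SO)@RS
def need(x,y,z,yaw=0.):
    "stand-frame target -> shift in tool axes, twist"
    s=manip.read_state();r,p,w=s["orientation"];from scipy.spatial.transform import Rotation as R
    T=R.from_euler("xyz",s["orientation"]);d=np.r_[SO+RS@[x,y],z]-s["ee_pos"]
    print("clock %.2f"%s["clock"],"S",toS(s["ee_pos"][:2])[0].round(4),"z %.4f"%s["ee_pos"][2],"yawrel %.4f"%(w-SY),"F",s["wrist_force"].round(1),"q",s["q"].round(2))
    print("need",T.inv().apply(d).round(4),"twist %.4f"%-((yaw+SY-w+np.pi)%(2*np.pi)-np.pi))
E
python3 -m creep '[[[0,0,0],0.1],[[0,0,0],0.1],[[0,0,0],0.105]]' 0.06
python3 -m creep '[[[0.023,-0.0234,0],0],[[0.023,-0.0234,0],0],[[0.023,-0.0234,0],0],[[0.023,-0.0234,0],0],[[0.023,-0.0234,0],0]]'
python3 -m creep '[[[0.023,-0.0234,0],0],[[0.023,-0.0234,0],0],[[0.023,-0.0234,0],0],[[0.023,-0.0234,0],0],[[0.023,-0.0234,0],0]]'
python3 -m creep '[[[0.023,-0.0234,0],0],[[0.023,-0.0234,0],0],[[0.023,-0.0234,0],0],[[0.023,-0.0234,0],0],[[0.023,-0.0234,0],0]]'
python3 -m creep '[[[0.023,-0.0234,0],0],[[0.023,-0.0234,0],0],[[0.023,-0.0234,0],0],[[0.023,-0.0234,0],0],[[0.023,-0.0234,0],0]]'
python3 -c "from h import *;need(.110,-.1765,.007)"
```

```text
clock: 0.45
ee_pos: [0.1569, -0.6048, 0.2309]
orientation: [-3.141, 0.0, -0.056]
wrist_force: [-0.1, -0.3, 0.2]
grip_width: 0.0601
clock: 0.87
ee_pos: [0.2785, -0.4928, 0.231]
orientation: [-3.141, 0.0, -0.052]
wrist_force: [0.1, -1.1, 0.3]
grip_width: 0.0601
clock: 1.28
ee_pos: [0.3995, -0.3817, 0.2312]
orientation: [-3.142, 0.0, -0.051]
wrist_force: [1.1, 0.2, 0.2]
grip_width: 0.0599
clock: 1.7
ee_pos: [0.5204, -0.2707, 0.2312]
orientation: [3.142, 0.0, -0.051]
wrist_force: [-0.4, -0.2, 0.2]
grip_width: 0.0602
clock: 2.12
ee_pos: [0.6412, -0.1597, 0.231]
orientation: [-3.142, 0.0, -0.051]
wrist_force: [-0.8, -0.1, -0.7]
grip_width: 0.0598
clock 2.12 S [ 0.1113 -0.1747] z 0.2310 yawrel 0.0005 F [-0.8 -0.1 -0.7] q [-0.36  0.14  1.52 -0.    1.48  1.27]
need [-0.0012  0.0018  0.224 ] twist 0.0005
```

```bash
python3 -m creep '[[[0,0,0.03],0],[[0,0,0.03],0],[[0,0,0.03],0],[[0,0,0.03],0],[[0,0,0.03],0]]'
python3 -m creep '[[[0,0,0.01],0],[[0,0,0],0]]'
python3 - <<'E'
from h import *
snap("side","side1.png",(140,80,400,280),3)
need(.110,-.1765,.007)
E
```

```text
clock: 2.53
ee_pos: [0.6401, -0.1608, 0.0797]
orientation: [-3.142, 0.0, -0.051]
wrist_force: [0.7, -0.0, -0.1]
grip_width: 0.06
clock: 2.7
ee_pos: [0.6374, -0.1601, 0.0669]
orientation: [-3.139, 0.008, -0.051]
wrist_force: [-0.2, -0.6, 0.2]
grip_width: 0.0598
clock 2.75 S [ 0.1095 -0.1759] z 0.0699 yawrel 0.0003 F [1.  0.1 0.5] q [-0.36  0.27  1.65  0.    1.22  1.26]
need [0.0007 0.0007 0.0629] twist 0.0003
```

View pics/side1.png

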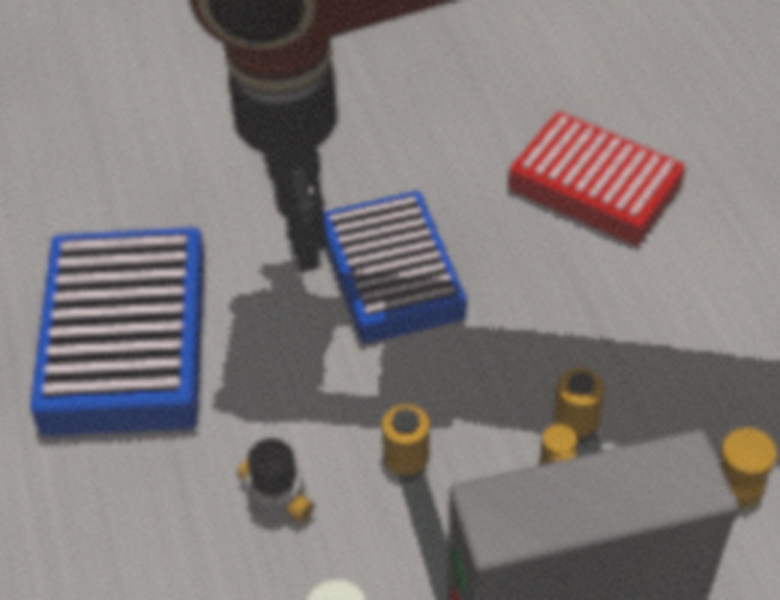

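The finger tips, around (305,265), are in the free lane between the two blue trays. Descending, then pushing slowly in −x.

```bash
python3 -m creep '[[[0,0,0.02],0],[[0,0,0.02],0],[[0,0,0.015],0],[[0,0,0.007],0],[[0,0,0],0]]'
python3 -m creep '[[[-0.005,0,0],0],[[-0.005,0,0],0],[[-0.004,0,0],0],[[-0.004,0,0],0],[[-0.004,0,0],0]]'
python3 -m creep '[[[-0.004,0,0],0],[[-0.004,0,0],0],[[-0.004,0,0],0],[[-0.004,0,0],0],[[-0.004,0,0],0]]'
python3 -m creep '[[[-0.002,0,0],0],[[-0.002,0,0],0],[[-0.002,0,0],0],[[-0.001,0,0],0],[[0,0,0],0]]'
python3 - <<'E'
from h import *
snap("top","top2.png",(180,170,390,290),3.8)
need(.056,-.1765,.007)
r,b=rect(roi=(290,180,400,275));print(r,toS(b),toS(b).mean(0))
E
```

```text
clock: 3.17
ee_pos: [0.6397, -0.1609, 0.0085]
orientation: [-3.141, 0.002, -0.051]
wrist_force: [-0.5, -0.0, 0.4]
grip_width: 0.0602
clock: 3.58
ee_pos: [0.6187, -0.1603, 0.0103]
orientation: [3.141, -0.003, -0.051]
wrist_force: [3.0, -1.3, -0.8]
grip_width: 0.0602
clock: 4.0
ee_pos: [0.5991, -0.1592, 0.0103]
orientation: [3.141, -0.003, -0.051]
wrist_force: [4.5, -0.3, 2.2]
grip_width: 0.0599
clock: 4.42
ee_pos: [0.5921, -0.1588, 0.0102]
orientation: [3.141, -0.002, -0.051]
wrist_force: [4.2, -0.9, 3.7]
grip_width: 0.0603
clock 4.47 S [ 0.0622 -0.1764] z 0.0101 yawrel 0.0002 F [4.9 0.3 3.6] q [-0.38  0.25  1.79  0.    1.1   1.24]
need [-0.0062  0.0001  0.0031] twist 0.0002
((555.6456909179688, -211.66693115234375), (17.489164352416992, 44.31903076171875), 86.48007202148438) [[ 0.00632659 -0.23952634]
 [ 0.05064347 -0.23996718]
 [ 0.0508174  -0.22247888]
 [ 0.00650051 -0.22203803]] [ 0.02857199 -0.23100261]
```

View pics/top2.png

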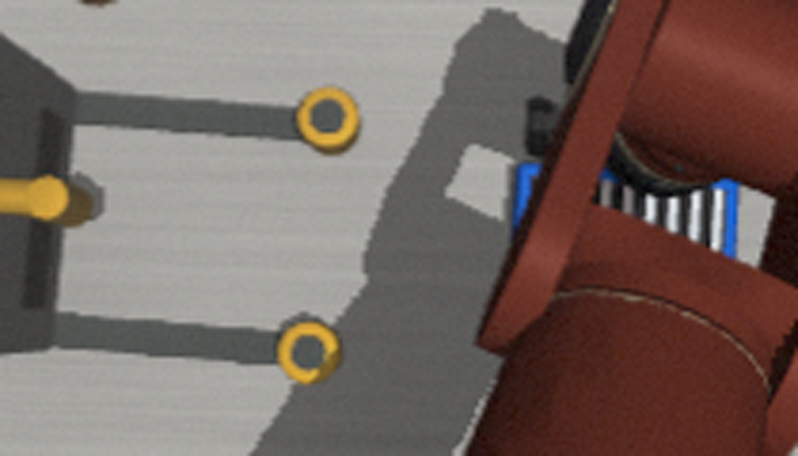

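The arm hides most of the tray, but its front upper corner shows at about (516,161), roughly 22 mm from where it was. Computing its stand x.

Run:
```python
from h import *
print(toS(pix2w("top",c2p([[516,162],[740,180],[522,124]]),.029)))
```

```text
[[ 0.05142747 -0.10995436]
 [ 0.05089861 -0.24064529]
 [ 0.07400645 -0.11193358]]
```

```bash
python3 -m creep '[[[-0.002,0,0],0],[[-0.002,0,0],0],[[-0.002,0,0],0],[[0,0,0],0],[[0,0,0],0]]'
python3 -c "from h import *;need(.056,-.1765,.01)"
python3 -m creep '[[[0.01,0,0],0],[[0.01,0,0],0],[[0,0,-0.03],0],[[0,0,-0.04],0],[[0,0,-0.04],0]]'
python3 -m creep '[[[-0.015,0.02,0],0],[[-0.015,0.02,0],0],[[-0.015,0.02,0],0],[[-0.015,0.02,0],0],[[-0.016,0.02,0],0]]' 0.04
python3 -m creep '[[[0,0.04,0],0],[[0,0.04,0],0],[[0,0.04,0],0],[[0,0.04,0],0],[[0,0,0],-0.121]]'
python3 -m creep '[[[0,0,0],-0.12],[[0,0,0],-0.12],[[0,0,0],-0.12],[[0,0,0],-0.12],[[0,0,0],-0.12]]'
python3 -m creep '[[[0,0,0],-0.12],[[0,0,0],-0.12],[[0,0,0],-0.12],[[0,0,0],-0.12],[[0,0,0],-0.12]]'
python3 -m creep '[[[0,0,0],-0.12],[[0,0,0],-0.12],[[0,0,0],-0.01],[[0,0,0],0]]'
python3 - <<'E'
from h import *
snap("top","top3.png",(180,170,390,290),3.8)
need(0,-.272,.01,np.pi/2)
r,b=rect(roi=(290,180,400,275));print(r,toS(b),toS(b).mean(0))
E
```

```text
clock: 4.93
ee_pos: [0.5858, -0.1585, 0.0097]
orientation: [3.141, -0.001, -0.051]
wrist_force: [6.0, -0.5, 3.0]
grip_width: 0.0602
clock 4.93 S [ 0.0559 -0.1763] z 0.0097 yawrel 0.0003 F [ 6.  -0.5  3. ] q [-0.39  0.24  1.8   0.    1.1   1.24]
need [ 0.0001  0.0002 -0.0003] twist 0.0003
clock: 5.35
ee_pos: [0.6031, -0.1583, 0.1168]
orientation: [-3.139, 0.009, -0.051]
wrist_force: [1.6, -0.8, 0.8]
grip_width: 0.0598
clock: 5.77
ee_pos: [0.5228, -0.2554, 0.1177]
orientation: [-3.14, 0.004, -0.051]
wrist_force: [0.2, 1.2, 0.1]
grip_width: 0.0399
clock: 6.18
ee_pos: [0.5143, -0.421, 0.1178]
orientation: [3.141, 0.003, 0.067]
wrist_force: [-0.2, 0.5, 0.5]
grip_width: 0.0403
clock: 6.6
ee_pos: [0.5153, -0.4143, 0.1172]
orientation: [-3.136, 0.001, 0.676]
wrist_force: [-0.2, 0.2, -0.3]
grip_width: 0.0396
clock: 7.02
ee_pos: [0.5154, -0.4142, 0.1172]
orientation: [-3.137, -0.002, 1.276]
wrist_force: [-0.5, 0.6, -0.3]
grip_width: 0.0402
clock: 7.35
ee_pos: [0.5156, -0.4145, 0.1177]
orientation: [-3.139, -0.002, 1.517]
wrist_force: [0.4, 0.0, 1.4]
grip_width: 0.0397
clock 7.40 S [-0.0008 -0.4357] z 0.1181 yawrel 1.5687 F [-0.3 -0.1 -0.5] q [-0.79  0.23  1.61 -0.    1.3  -0.74]
need [0.1636 0.0007 0.1083] twist -0.0021
((531.0747680664062, -154.53860473632812), (129.47360229492188, 88.64543914794922), 87.09381866455078) [[-0.04317965 -0.23998519]
 [ 0.04546567 -0.2399174 ]
 [ 0.04536675 -0.11044384]
 [-0.04327864 -0.11051164]] [ 0.00109353 -0.17521452]
```

View pics/top3.png

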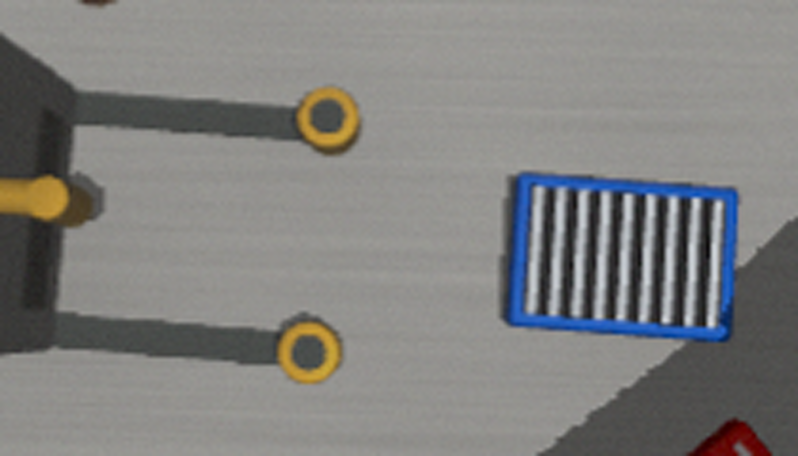

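The tray, in the crop at (518,174), (737,190), (728,340) and (508,322), is now square to the stand and within about 1 mm of the middle line. Next I move behind it.

```bash
python3 -m creep '[[[0.035,0,0],-0.002],[[0.035,0,0],0],[[0.035,0,0],0],[[0.035,0,0],0],[[0.0236,0,0],0]]'
python3 -m creep '[[[0,0,0.03],0],[[0,0,0.03],0],[[0,0,0.03],0],[[0,0,0.018],0],[[0,0,0],0]]'
python3 -c "from h import *;need(0,-.272,.01,np.pi/2)"
python3 -m creep '[[[0.005,0,0],0],[[0.005,0,0],0],[[0.005,0,0],0],[[0.004,0,0],0],[[0.004,0,0],0]]'
python3 -m creep '[[[0.006,0,0],0],[[0.007,0,0],0],[[0.007,0,0],0],[[0.007,0,0],0],[[0.007,0,0],0]]'
python3 -m creep '[[[0.007,0,0],0],[[0.007,0,0],0],[[0.007,0,0],0],[[0.005,0,0],0],[[0,0,0],0]]'
python3 - <<'E'
from h import *
snap("top","top4.png",(180,170,390,290),3.8)
need(0,-.18,.01,np.pi/2)
E
```

```text
clock: 7.87
ee_pos: [0.5238, -0.2489, 0.1189]
orientation: [-3.14, -0.001, 1.521]
wrist_force: [0.5, -0.3, -0.1]
grip_width: 0.0402
clock: 8.28
ee_pos: [0.5205, -0.2492, 0.006]
orientation: [-3.133, -0.005, 1.52]
wrist_force: [-1.9, 0.3, -0.6]
grip_width: 0.0401
clock 8.28 S [-0.0046 -0.2703] z 0.0060 yawrel 1.5719 F [-1.9  0.3 -0.6] q [-0.58  0.19  1.87 -0.    1.09 -0.52]
need [-0.0017  0.0046 -0.0041] twist 0.0011
clock: 8.7
ee_pos: [0.5267, -0.2297, 0.0133]
orientation: [3.138, 0.004, 1.522]
wrist_force: [-0.4, -4.9, 2.1]
grip_width: 0.0401
clock: 9.12
ee_pos: [0.5285, -0.196, 0.0133]
orientation: [3.138, 0.004, 1.522]
wrist_force: [0.1, -5.0, 2.9]
grip_width: 0.0404
clock: 9.53
ee_pos: [0.5295, -0.1689, 0.0128]
orientation: [3.139, 0.002, 1.522]
wrist_force: [0.3, -3.5, 1.3]
grip_width: 0.0399
clock 9.58 S [ 0.     -0.1896] z 0.0125 yawrel 1.5737 F [ 1.3 -2.2  0.2] q [-0.44  0.13  1.93  0.    1.08 -0.39]
need [0.0096 0.     0.0024] twist 0.0029
```

View pics/top4.png

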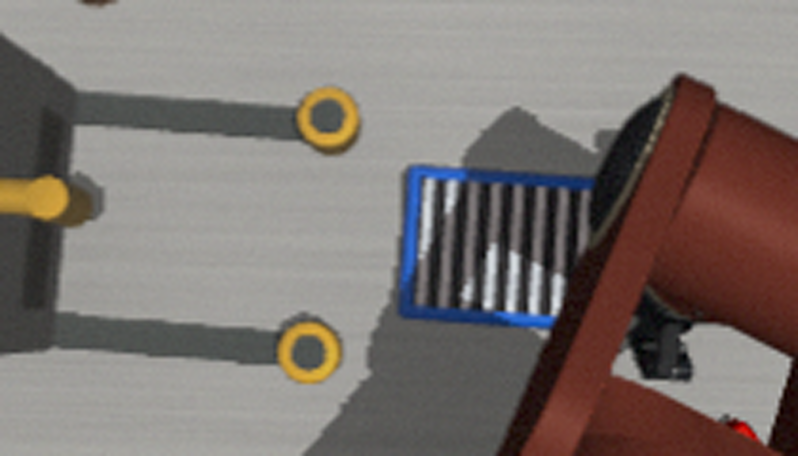

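Run:
```python
from h import *
print(toS(pix2w("top",c2p([[408,168],[402,315],[590,182],[552,326]]),.029)))
print(toS(stand()[0]))
```

```text
[[ 0.04308993 -0.0474228 ]
 [-0.04229238 -0.05046372]
 [ 0.0430395  -0.15367556]
 [-0.04184953 -0.13712685]]
[[ 0.06620693 -0.00020431]
 [-0.06660139  0.00020845]]
```

Front corners at (408,168) and (402,315), centred to within 0.5 mm between the posts. Pushing through.

```bash
python3 -m creep '[[[0.006,0,0],0.003],[[0.006,0,0],0],[[0.006,0,0],0],[[0.006,0,0],0],[[0.006,0,0],0]]'
python3 -m creep '[[[0.006,0,0],0],[[0.006,0,0],0],[[0.006,0,0],0],[[0.006,0,0],0],[[0.006,0,0],0]]'
python3 -m creep '[[[0.006,0,0],0],[[0.006,0,0],0],[[0.006,0,0],0],[[0.006,0,0],0],[[0.006,0,0],0]]'
python3 -m creep '[[[0.006,0,0],0],[[0.006,0,0],0],[[0.006,0,0],0],[[0.006,0,0],0],[[0.006,0,0],0]]'
python3 - <<'E'
from h import *
need(0,.014,.01,np.pi/2)
snap("top","top5.png",(120,140,360,320),3.3)
E
```

```text
clock: 10.0
ee_pos: [0.5306, -0.14, 0.0124]
orientation: [3.14, 0.002, 1.519]
wrist_force: [-0.5, -6.1, 5.1]
grip_width: 0.0402
clock: 10.42
ee_pos: [0.5321, -0.11, 0.0124]
orientation: [3.14, 0.002, 1.519]
wrist_force: [-1.4, -5.8, 3.8]
grip_width: 0.0398
clock: 10.83
ee_pos: [0.5337, -0.08, 0.0124]
orientation: [3.14, 0.002, 1.519]
wrist_force: [-0.8, -5.7, 3.1]
grip_width: 0.0401
clock: 11.25
ee_pos: [0.5352, -0.05, 0.0123]
orientation: [3.14, 0.002, 1.519]
wrist_force: [0.9, -5.9, 4.5]
grip_width: 0.0404
clock 11.25 S [-0.0001 -0.0706] z 0.0123 yawrel 1.5702 F [ 0.9 -5.9  4.5] q [-0.23  0.09  1.97 -0.    1.08 -0.18]
need [0.0846 0.0001 0.0021] twist -0.0006
```

View pics/top5.png

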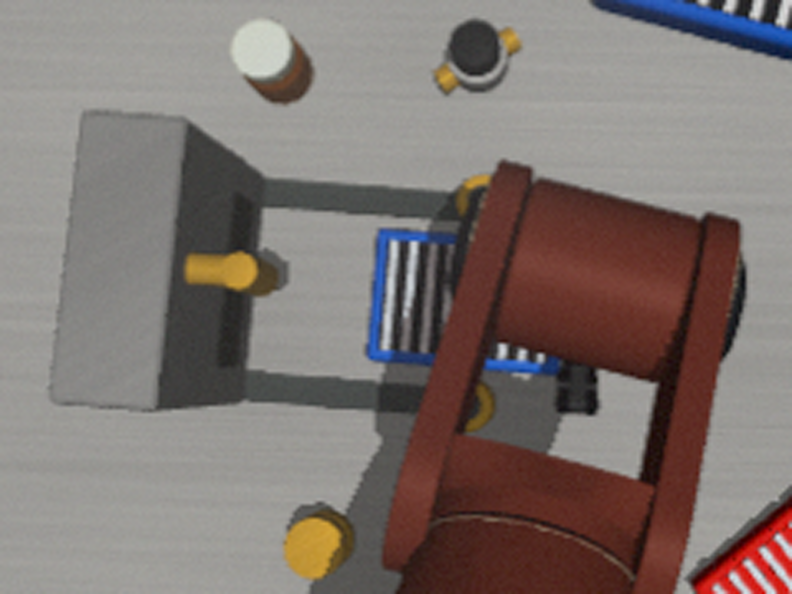

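The tray is between the posts, front end at (380,232)–(370,358), with the push force steady at about 6 N. The bystanders haven't moved. Continuing.

```bash
python3 -m creep '[[[0.006,0,0],0],[[0.006,0,0],0],[[0.006,0,0],0],[[0.006,0,0],0],[[0.006,0,0],0]]'
python3 -m creep '[[[0.006,0,0],0],[[0.006,0,0],0],[[0.006,0,0],0],[[0.006,0,0],0],[[0.006,0,0],0]]'
python3 -m creep '[[[0.004,0,0],0],[[0.004,0,0],0],[[0.004,0,0],0],[[0.002,0,0],0],[[0.002,0,0],0]]'
python3 -c "from h import *;need(0,.014,.01,np.pi/2)"
```

```text
clock: 11.72
ee_pos: [0.5365, -0.0199, 0.012]
orientation: [3.141, 0.002, 1.519]
wrist_force: [-0.4, -5.7, 4.7]
grip_width: 0.0401
clock: 12.13
ee_pos: [0.5381, 0.01, 0.0121]
orientation: [3.141, 0.002, 1.519]
wrist_force: [-0.3, -6.7, 5.4]
grip_width: 0.0401
clock: 12.55
ee_pos: [0.5388, 0.026, 0.012]
orientation: [3.141, 0.002, 1.519]
wrist_force: [-0.8, -6.9, 4.3]
grip_width: 0.0402
clock 12.55 S [-0.0005  0.0055] z 0.0120 yawrel 1.5705 F [-0.8 -6.9  4.3] q [-0.09  0.1   1.96 -0.    1.08 -0.04]
need [0.0086 0.0005 0.002 ] twist -0.0003
```

Now 1 mm rows until the force rises against the column.

```bash
python3 -m creep '[[[0.0015,0,0],0],[[0.0015,0,0],0],[[0.0015,0,0],0],[[0.001,0,0],0],[[0,0,0],0]]'
python3 -m creep '[[[0.001,0,0],0],[[0.001,0,0],0],[[0,0,0],0]]'
python3 -m creep '[[[0.0005,0,0],0],[[0.0005,0,0],0],[[0,0,0],0]]'
python3 -c "from h import *;need(0,.014,.01,np.pi/2)"
```

```text
clock: 12.97
ee_pos: [0.539, 0.0315, 0.0119]
orientation: [3.141, 0.002, 1.519]
wrist_force: [0.1, -6.3, 3.3]
grip_width: 0.0401
clock: 13.22
ee_pos: [0.5391, 0.0335, 0.0119]
orientation: [3.141, 0.002, 1.519]
wrist_force: [0.2, -5.2, 4.2]
grip_width: 0.0402
clock: 13.47
ee_pos: [0.5391, 0.0342, 0.0119]
orientation: [3.141, 0.002, 1.519]
wrist_force: [-0.2, -7.0, 5.4]
grip_width: 0.04
clock 13.47 S [-0.0006  0.0137] z 0.0119 yawrel 1.5703 F [-0.2 -7.   5.4] q [-0.07  0.1   1.96 -0.    1.08 -0.02]
need [0.0003 0.0006 0.0019] twist -0.0005
```

```bash
python3 -m creep '[[[0.0006,0,0],0],[[0.0006,0,0],0],[[0,0,0],0]]'
python3 -m creep '[[[0.0006,0,0],0],[[0.0006,0,0],0],[[0,0,0],0]]'
python3 -m creep '[[[0.0006,0,0],0],[[0.0006,0,0],0],[[0,0,0],0]]'
python3 -c "from h import *;need(0,.014,.01,np.pi/2)"
```

```text
clock: 13.72
ee_pos: [0.5391, 0.0342, 0.0119]
orientation: [3.142, 0.005, 1.519]
wrist_force: [0.1, -11.2, 5.3]
grip_width: 0.0395
clock: 13.97
ee_pos: [0.5392, 0.0342, 0.0119]
orientation: [-3.142, 0.007, 1.52]
wrist_force: [-1.8, -15.5, 4.3]
grip_width: 0.0402
clock: 14.22
ee_pos: [0.5392, 0.0343, 0.0119]
orientation: [-3.141, 0.01, 1.52]
wrist_force: [-2.0, -19.8, 4.7]
grip_width: 0.0397
clock 14.22 S [-0.0005  0.0137] z 0.0119 yawrel 1.5714 F [ -2.  -19.8   4.7] q [-0.07  0.1   1.96 -0.01  1.08 -0.01]
need [0.0003 0.0005 0.0019] twist 0.0006
```

The position has stalled while the force climbs to 20 N, so the tray is against the column at the expected y. Withdrawing and looking.

```bash
python3 -m creep '[[[-0.004,0,0],0],[[-0.01,0,0],0],[[-0.015,0,0],0],[[-0.02,0,0],0],[[-0.02,0,0],0]]'
python3 -m creep '[[[-0.02,0,0],0],[[0,0,-0.03],0],[[0,0,-0.04],0],[[0,0,-0.04],0],[[-0.03,0,-0.03],0]]'
python3 -m creep '[[[-0.04,0,0],0],[[-0.04,0,0],0],[[-0.04,0,0],0],[[-0.04,0,0],0],[[0,0,0],0]]'
python3 - <<'E'
from h import *
snap("top","top6.png",(120,140,300,275),4.4)
snap("side","side6.png",(200,170,420,320),3.6)
need(0,.014,.01,np.pi/2)
r,b=rect(roi=(170,190,300,275));print(r,toS(b).round(4),toS(b).mean(0))
E
```

```text
clock: 14.63
ee_pos: [0.5343, -0.0299, 0.0104]
orientation: [-3.139, -0.002, 1.52]
wrist_force: [-0.0, 0.3, -0.2]
grip_width: 0.0401
clock: 15.05
ee_pos: [0.533, -0.0764, 0.1531]
orientation: [3.141, -0.003, 1.523]
wrist_force: [0.8, -1.6, 0.3]
grip_width: 0.0402
clock: 15.47
ee_pos: [0.5234, -0.2445, 0.1503]
orientation: [-3.141, 0.001, 1.513]
wrist_force: [-1.1, -0.1, -0.7]
grip_width: 0.0399
clock 15.57 S [-0.0019 -0.2607] z 0.1497 yawrel 1.5674 F [-0.2  0.4 -1.1] q [-0.56  0.    1.8   0.    1.34 -0.5 ]
need [0.2744 0.0012 0.1404] twist -0.0034
((544.25537109375, 110.67625427246094), (130.3827667236328, 88.21038818359375), 87.11900329589844) [[-0.0434  0.0251]
 [ 0.0448  0.0252]
 [ 0.0446  0.1556]
 [-0.0436  0.1555]] [0.00060751 0.09032722]
```

View pics/top6.png

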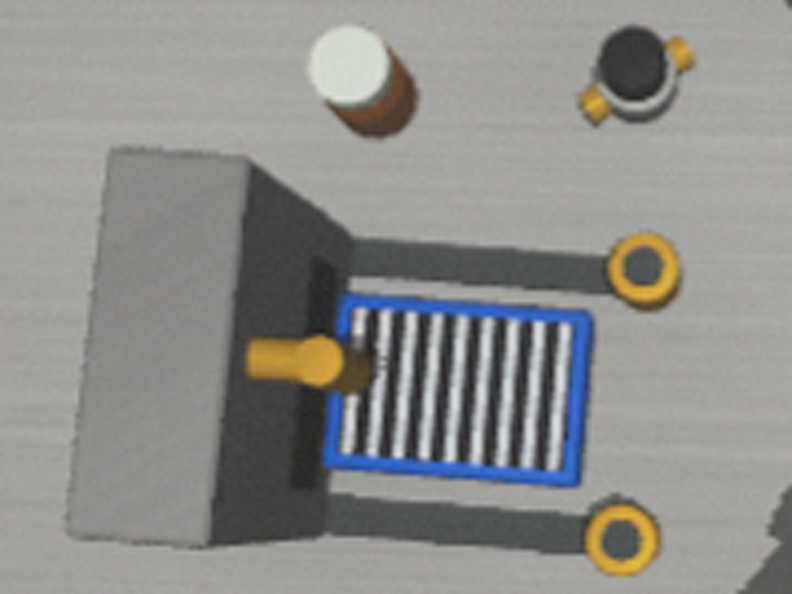

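View pics/side6.png

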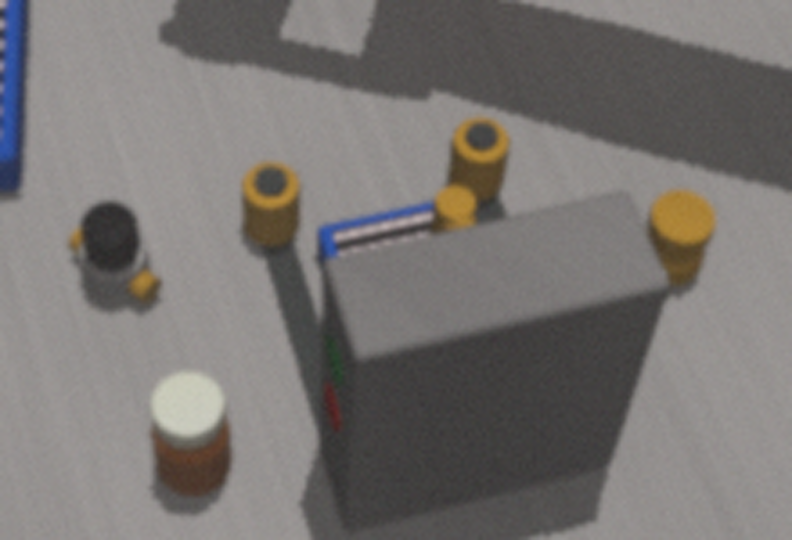

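The tray lies flush on the column face, (345,297)–(328,465), and its rear edge, (592,312)–(578,487), is past the posts. It measures (0.6, 90.3) mm with an angle error under 0.2°. The bystanders stand upright where they were, and the arm is clear at 150 mm height.

```bash
python3 -m creep '[[[0,0,0],0],[[0,0,0],0],[[0,0,0],0]]'; python3 -c "
from h import *
print(manip.sign_off())"
```

```text
clock: 15.87
ee_pos: [0.5247, -0.2377, 0.1506]
orientation: [-3.141, -0.0, 1.521]
wrist_force: [0.4, -0.4, -0.1]
grip_width: 0.04
the job is handed in; nothing more can be done
None
```

The drip tray is home against the column, and I handed the job in at 15.9 s on the clock.

**What I did:** I chose the smaller blue tray. I pushed its long side with two fingers to square it and bring it onto the middle line. Then I pushed its rear end flat along the bench, between the posts, until it stopped on the column. The push took about 6 N, and I stopped it at about 20 N against the column.

**Last checks:**
- **Position:** the top camera put the tray's centre at (0.6, 90.3) mm in the stand's frame, against a target of (0, 90). Its angle error was under 0.2°, and its rear end was at y = 25 mm, past the posts.
- **Bystanders:** the coupling, jar and regulator looked upright and unmoved in the pictures. I judged this by eye rather than measuring it.
- **Robot:** the gripper was clear at 150 mm height, with the wrist force near zero.

No check failed or disagreed beyond the camera's stated 2 mm.

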